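# Loosen the die ring of the clay extruder by two full turns

### The job

The knurled die ring on the larger of the two clay extruders was tight when its engraved line stood at the fixed pointer, and has since been slackened by less than a third of a turn. Roll a fingertip against its rim to keep loosening it, anticlockwise seen from above, until the line comes round to the pointer for the second time (two full turns from tight), leave it standing there without running it any further, and take the hand clear. Do not turn the ring of the smaller extruder, and leave the other things on the bench where they lie: nothing is to be picked up.

Things in the scene. Friction and masses are not known exactly. Their poses are not given: they have to be found in the camera images.
- extruder: The larger extruder: an upright steel barrel 76 mm across, fixed to the bench by a round foot 130 mm across and 12 mm high. Origin on the barrel's axis at the bench (z = 0), z up, x towards the fixed pointer. The fixed pointer tab sticks out below the ring.
- extruder_top (a point): Centre of the top face of the larger extruder's aluminium die ring, on the axis, 120 mm above the bench. The ring is 96 mm across over its ridges and spans 96 to 120 mm above the bench; 20 upright round ridges 7 mm wide stand 4 mm proud of a rim 88 mm across. It stays at its height as it turns. A brass die with a dark star lies flush in its mouth.
- ring (a joint): Turn of the larger ring in radians: 0 = tight, engraved line over the pointer; grows anticlockwise seen from above; 2 pi = line at the pointer the first time, 4 pi the second. Starts between 0.5 and 1.8; end stops at 0 and 20. Stiff: it turns at about 0.07 N m (1.5 N at the rim) plus 0.02 N m per rad/s and stays where it is left.
- ring_line (a point): Outer end of the engraved dark line on the larger ring's top face, 43 mm from the axis, 120 mm above the bench; turns with the ring (the line runs radially, 17 mm long).
- extruder_pointer (a point): Tip of the larger extruder's fixed dark pointer tab (8 mm wide), 64 mm from the axis, 81 mm above the bench.
- small_extruder: The smaller extruder, not to be operated: barrel 44 mm across on a fixed round foot 90 mm across, ring 58 mm across with its top 105 mm above the bench. Origin on its axis at the bench, x towards its own pointer.
- small_ring_line (a point): Outer end of the engraved line on the smaller ring's top, 24 mm from its axis, 105 mm above the bench; turns with that ring, which must stay as it is.
- spare_die: loose brass die disc lying flat on the bench, 60 mm across, 8 mm thick, 22 mm hole; origin centre of underside; a bystander
- batten: loose flat wooden batten, 25 x 300 x 8 mm, lying along its own y; origin centre of underside; a bystander
- water_pot: loose blue ceramic cup, 80 mm across, 85 mm tall; origin centre of underside; a bystander
- slip_jar: loose terracotta-coloured jar with white cap, 64 mm across, 90 mm tall; origin centre of underside; a bystander
- clay_box: loose open box of dark clay, 120 x 160 x 90 mm; origin centre of underside; a bystander
- brush: loose brush with wooden handle lying flat along its own x; a bystander
- rib: loose flat wooden shaping rib, 55 x 100 x 9 mm, lying flat; origin centre of underside; a bystander
Things that resemble listed ones, but are neither listed nor needed, are in the scene too. What is shaped like the extruder but green is not meant.

How it is judged:
On the way, in this order (a step that is already met when the one before it is completed fails the run):
1. a finger bears on the larger extruder (contact force between the fingers and extruder above 0.3 N), for 0.05 s.
2. the larger ring's line has come round to the pointer the first time (value of joint ring above 6.083 rad), for 0.1 s.
At the end, for the whole second after the job is handed in: The larger ring stands still two full turns from tight (joint 4 pi = 12.57 rad within 0.25 rad), its line over the pointer; the smaller ring's line is within 12 mm of its start and every bystander within 30 mm of its start (value of joint ring between 12.316 and 12.816 rad and velocity of joint ring between -0.05 and 0.05 rad/s and distance of small_ring_line from where it was at the start of the episode below 0.012 m and distance of each of spare_die, batten, water_pot, slip_jar, clay_box, brush, rib from where it was at the start of the episode below 0.03 m); the robot touches nothing.
It fails at once if the ring is run well past two turns (more than 0.6 rad) (value of joint ring above 13.166 rad).
It fails at once if the smaller extruder's ring is turned (its line moves 12 mm) (distance of small_ring_line from where it was at the start of the episode above 0.012 m).
It fails at once if a bystander is lifted or shifted more than 30 mm (distance of any of spare_die, batten, water_pot, slip_jar, clay_box, brush, rib from where it was at the start of the episode above 0.03 m).
It also fails if it takes over 61 s, if anything falls off the work surface, if the arm or the gripper's body presses on something with over 40 N, if the wrist force passes 120 N, or if a joint passes its speed limit or range.

### The arm

A 6-joint arm with a two-finger parallel gripper is mounted at the origin on the work surface. World frame = base frame: x ahead of the robot, y to its left, z up, the work surface at z = 0. Lengths are in m, angles in rad, forces in N, time in s.
With the tool pointing down it reaches from about 0.325 to 0.85 m from the base axis. Payload 15.5 kg.
Tool frame: the origin (TCP) lies midway between the tips of the shut fingers; the grasp point (between the pads) lies 19 mm behind it (tcp_to_grasp is the distance from the TCP to the grasp point, in m); z points along the fingers, y is the direction in which the jaws open and shut (so a half turn about z gives the same grasp; the last joint's range is limited). The gripper opens to 91 mm and grips with 3 to 60 N. Pads are 32 mm wide; open, the fingers measure 118 mm over their backs; the gripper's body (76 mm by 178 mm) begins 60 mm behind the grasp point.
Start: joints at [-1.312, 0.494, 1.345, -0, 1.302, -0.096], TCP at [0.217, -0.586, 0.214] pointing down, gripper open.
Joint ranges: [-2.91, 2.91], [-0.82, 2.16], [0.22, 2.67], [-1.22, 4.37], [0.12, 2.79], [-3.08, 3.08]. Speed limits (rad/s): [1.89, 1.89, 2.57, 3.01, 3.01, 3.01].

### API

Orientations are given as a unit quaternion [w, x, y, z].
In Python, from station import goto, servo_line, move_j, grip, hold, inverse_kinematics, get_image, PlanningError, job_done, get_t, get_joints, get_joint_vel, get_joint_efforts, get_position, get_tcp_rot, get_ft_force, get_ft_torque, get_grip_width, tcp_to_grasp gives the robot as it stands. Calls block until the motion is done:
- goto(position, orientation): joint-space move of the TCP to a pose.
- servo_line(position, orientation=None, max_speed=0.15, threshold=None): straight line of the TCP; orientation=None keeps the orientation; max_speed is the mean speed in m/s. With threshold (N) it stops when the force on the tool has changed by that much, and returns True; else False.
- move_j(angles): joint-space move.
- grip(opening, grasp_force=None): opening from 0.0 (shut) to 1.0 (fully open); grasp_force is the grip in N (None keeps the last); returns when the fingers have stopped.
- hold(seconds).
- inverse_kinematics(position, orientation): joint angles nearest the present ones, or None.
- get_image(name): name is "scene" or "side" or "wrist"; returns a dict with "image" (420x560x3 uint8, red, green, blue), "K" (3x3 intrinsics, pixels), "eye" and "rotation" of the camera in the world. Camera axes: x right, y up, looking along -z (the intrinsics and any distortion apply to the point x, -y, -z); pixel columns grow to the right and rows downward; lengths in m; the calibration is good to about 2 mm. The wrist camera is an equidistant fisheye: a pixel r from the principal point sees the ray r / f radians off the axis. A picture is of the moment at which its call begins. There is no depth.
A pose or a line that the arm cannot do raises PlanningError and nothing moves.
- job_done(): hands the job in, once; it reports no verdict.
Readings, each from a call of its own:
- get_t(): time.
- get_joints(): joint angles.
- get_joint_vel(): joint speeds.
- get_joint_efforts(): joint torques, N m.
- get_position(): TCP position.
- get_tcp_rot(): TCP orientation.
- get_ft_force(): force on the tool from outside, world axes, zero at the start.
- get_ft_torque(): the same for the moment, N m.
- get_grip_width(): opening from 0.0 (shut) to 1.0 (fully open).
Only numpy, scipy, OpenCV 4.12 (cv2) and the standard library are available. Lean on these libraries where they do the work, as an engineer would, in place of code of your own. Each camera call takes 0.05 s, during which the arm holds its last target.

## Working session

There is one attempt and no reset: what is moved stays moved. The work goes in short steps, each a Python script; the robot and the scene stay as the last script left them, time stands still between calls to the robot, and variables do not carry over. Pictures are saved under pics/ and viewed, and the job is handed in when it is done.

```bash
ls; mkdir -p pics; python3 - <<'E'
from station import *
import cv2,numpy as np
for n in ["scene","side","wrist"]:
    d=get_image(n); cv2.imwrite(f"pics/{n}0.png",d["image"][:,:,::-1]); print(n,d["K"],d["eye"],d["rotation"])
print(get_t(),get_position(),get_tcp_rot(),tcp_to_grasp if not callable(tcp_to_grasp) else tcp_to_grasp())
E
```

```text
pics
scene [[537.06660429   0.         277.23550209]
 [  0.         537.06660429 207.83132695]
 [  0.           0.           1.        ]] [ 0.99421011 -0.68392437  1.00213376] [0.89094034 0.3387381  0.10275539 0.28446993]
side [[471.97733099   0.         286.53277363]
 [  0.         471.97733099 205.75089527]
 [  0.           0.           1.        ]] [0.12982918 0.58376043 0.96966342] [-0.27268569 -0.09222899  0.32198461  0.90192142]
wrist [[325.1922621    0.         284.83298726]
 [  0.         325.1922621  209.54592373]
 [  0.           0.           1.        ]] [ 0.28830514 -0.55965699  0.38435048] [ 0.8130627  -0.10999592  0.07691072 -0.56649332]
0.15 [ 0.21702883 -0.58580631  0.21347499] [-4.69544241e-04  9.84309702e-01  1.76448826e-01 -5.23811453e-05] 0.0188
```

View pics/scene0.png

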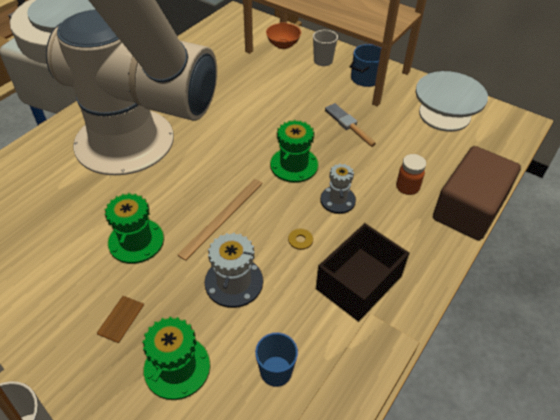

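View pics/side0.png

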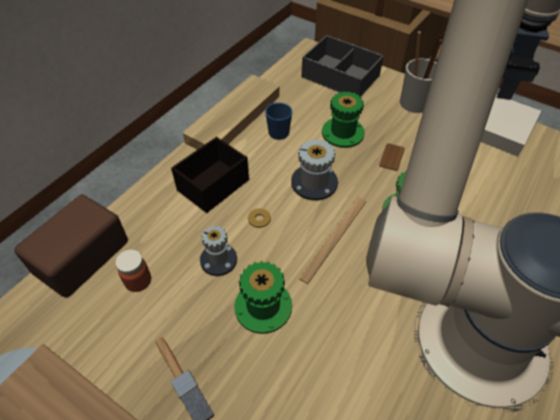

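View pics/wrist0.png

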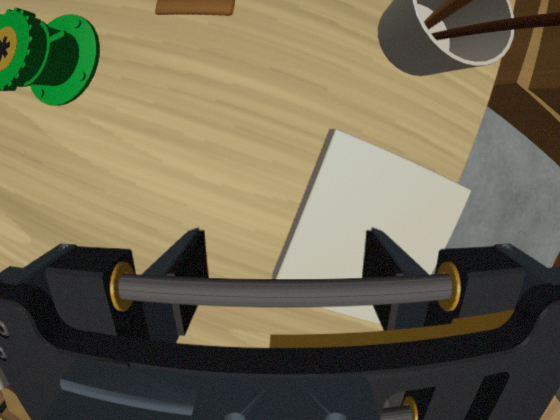

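The scene view shows five extruder-shaped things: grey and large at (232,255), grey and small at (341,180), and green ones at (128,210), (295,135) and (170,340). The larger grey one at (232,255) matches the steel barrel and aluminium ring, because the greens are excluded and (341,180) is clearly smaller. I'll confirm it in an enlarged crop.

```bash
cat > h.py <<'E'
from station import *
import cv2,numpy as np
from scipy.spatial.transform import Rotation as R
def Rq(q): return R.from_quat([q[1],q[2],q[3],q[0]])
def ray(d,u,v):
    K=d["K"]; c=np.array([(u-K[0,2])/K[0,0],-(v-K[1,2])/K[1,1],-1.])
    return np.array(d["eye"]),Rq(d["rotation"]).apply(c)
def onz(d,u,v,z):
    e,r=ray(d,u,v); return e+r*(z-e[2])/r[2]
def proj(d,p):
    c=Rq(d["rotation"]).inv().apply(np.atleast_2d(p)-np.array(d["eye"])); K=d["K"]
    return np.c_[K[0,2]+K[0,0]*c[:,0]/-c[:,2],K[1,2]-K[1,1]*c[:,1]/-c[:,2]]
E
python3 - <<'E'
from h import *
a=get_image("scene");b=get_image("side")
import pickle; pickle.dump((a,b),open("img0.pkl","wb"))
ca=cv2.resize(a["image"][215:310,180:290],None,fx=5,fy=5,interpolation=cv2.INTER_CUBIC)
cb=cv2.resize(b["image"][130:205,280:350],None,fx=6,fy=6,interpolation=cv2.INTER_CUBIC)[:, :]
cv2.imwrite("pics/ca.png",ca[:,:,::-1]);cv2.imwrite("pics/cb.png",cb[:,:,::-1])
for d in (a,b):
    hsv=cv2.cvtColor(d["image"],cv2.COLOR_RGB2HSV)
    m=cv2.inRange(hsv,(15,120,120),(30,255,255))
    n,l,s,c=cv2.connectedComponentsWithStats(m)
    for i in range(1,n):
        if s[i,4]>60: print(s[i],c[i],onz(d,*c[i],.12))
E
```

```text
[ 266    0  124   42 2691] [345.13712375  13.76254181] [0.24799041 0.76847106 0.12      ]
[393   4  27  37 475] [403.92        19.19368421] [0.41705086 0.85016454 0.12      ]
[ 0 31 12 15 85] [ 3.78823529 37.44705882] [-0.51400431  0.03684512  0.12      ]
[381 122 172 298 656] [466.08993902 270.88109756] [0.95439267 0.04042623 0.12      ]
[286 125  19  13 140] [294.96428571 130.89285714] [0.43937731 0.19432777 0.12      ]
[351 124  25  21 148] [363.35135135 133.97297297] [0.58464609 0.28479418 0.12      ]
[ 177  179   86   82 1161] [218.71059432 220.08699397] [ 0.47006531 -0.14417476  0.12      ]
[115 200  23  17 218] [125.79357798 207.77981651] [ 0.28309282 -0.23511382  0.12      ]
[287 228  27  21 389] [300.39845758 237.69151671] [ 0.63916325 -0.08203587  0.12      ]
[220 241  23  19 241] [230.62655602 250.02489627] [ 0.54077323 -0.19210395  0.12      ]
[ 96 295  48  41 235] [114.22553191 313.6       ] [ 0.45686567 -0.43380556  0.12      ]
[155 327  28  25 395] [168.10632911 338.87088608] [ 0.57372363 -0.41386224  0.12      ]
[374 343  45  77 185] [395.96756757 382.25405405] [ 0.94546054 -0.2485751   0.12      ]
[339  97  17  10  71] [346.98591549 101.28169014] [ 0.57267317 -0.41165373  0.12      ]
[308 146  18  12  92] [316.4673913  151.51086957] [ 0.53953557 -0.18964786  0.12      ]
[248 209  23  17 265] [258.78490566 216.90188679] [0.53881959 0.06512174 0.12      ]
[250 270  23  20 244] [261.13114754 279.43442623] [0.44005072 0.19489024 0.12      ]
```

View pics/ca.png

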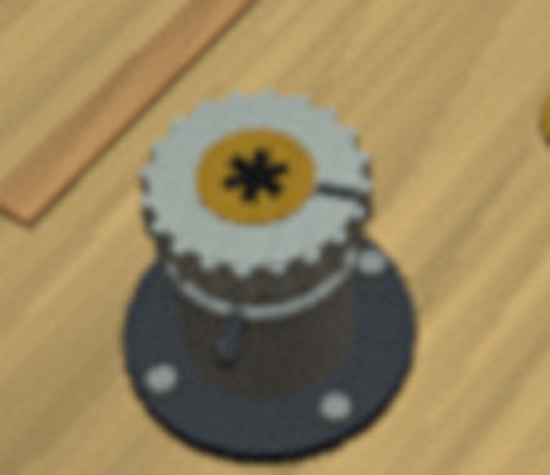

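View pics/cb.png

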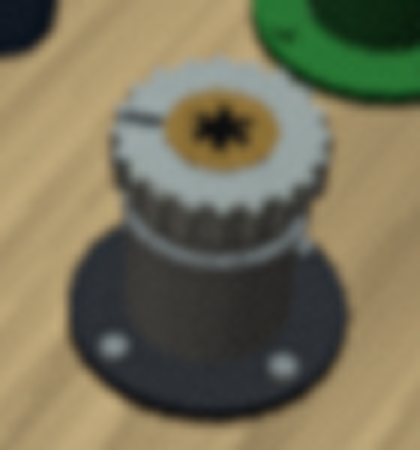

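The crops confirm it: the grey barrel on a dark foot at (232,255) has an aluminium ring. Its line runs to the right in the scene view, ending near (253.6,253.4), and the pointer tip is at about (225,286). The brass centre gives an axis of (0.540,-0.191) from both views, to within 2.5 mm.

```bash
cat >> h.py <<'E'
C=np.array([0.5402,-0.1909])
def az(p): 
    return np.degrees(np.arctan2(p[1]-C[1],p[0]-C[0]))
E
python3 - <<'E'
from h import *
import pickle
a,b=pickle.load(open("img0.pkl","rb"))
for nm,d,pl,pp in (("scene",a,[(253.6,253.4),(244,252.4)],(225,286.5)),("side",b,[(300.5,149.3),(306,150.5)],None)):
    for q in pl:
        p=onz(d,*q,.12); print(nm,"line",p,az(p),np.hypot(*(p[:2]-C)))
    if pp:
        p=onz(d,*pp,.081); print("ptr",p,az(p),np.hypot(*(p[:2]-C)))
# foot centre check: project
for d in (a,b): print(proj(d,np.array([[*C,.12],[*C,0]])))
print("small",onz(a,341,171,.105),onz(b,213.5,236,.105))
print("cup",onz(a,276,345,.085),"box",onz(a,362,255,.09),"jar",onz(a,413,162,.09))
print(get_ft_force(),get_grip_width(),get_t())
E
```

```text
scene line [ 0.58414088 -0.17158782  0.12      ] 23.7256660287947 0.04799751132423728
scene line [ 0.56670307 -0.18096401  0.12      ] 20.551000074463527 0.028304361536983638
ptr [ 0.56888873 -0.24917979  0.081     ] -63.7908829710689 0.06495826807401872
side line [ 0.5778071  -0.17359001  0.12      ] 24.715909686268663 0.04139963219146124
side line [ 0.56374165 -0.17777245  0.12      ] 29.145380710379257 0.026954435008057644
[[230.77364607 249.51150088]
 [233.76257176 282.20667417]]
[[316.4983598  151.1243419 ]
 [313.95723712 182.44893758]]
small [0.60004742 0.15253782 0.105     ] [0.59874037 0.1565274  0.105     ]
cup [ 0.7285913 -0.2961581  0.085    ] box [ 0.75830317 -0.02455684  0.09      ] jar [0.72128648 0.29735172 0.09      ]
[ 0.10225927 -0.00703954  0.35606184] 0.9978858715248107 0.25
```

The line is at azimuth about 24° and the pointer at about -64°, measured 65 mm from the axis where 64 is expected. The ring therefore starts at about 88° (1.53 rad), inside the allowed 0.5 to 1.8, which leaves about 632°. Everything else is at least 0.2 m from the axis. The plan is to shut the fingers, seat one block corner between ridges and orbit with the wrist tracking, in two or three strokes.

```bash
cat >> h.py <<'E'
BETA=30.
def pose(theta,rc,z,c=C,back=0.):
    """corner of the shut finger block at azimuth theta (deg), radius rc (m)"""
    t=np.radians(theta); psi=np.radians(theta+90+BETA)
    n1=np.array([np.cos(psi),np.sin(psi)]); n2=np.array([np.cos(psi+np.pi/2),np.sin(psi+np.pi/2)])
    er=np.array([np.cos(t),np.sin(t)])
    p=c+rc*er-0.016*n1-0.0135*n2
    return [p[0],p[1],z],[0.,float(np.cos(psi/2)),float(np.sin(psi/2)),0.]
E
python3 - <<'E'
from h import *
for th in range(-240,140,20):
    p,q=pose(th,.0455,.103); j=inverse_kinematics(p,q); print(th,np.round(p,3),None if j is None else np.degrees(j).round(0))
E
```

```text
-240 [ 0.514 -0.131  0.103] [ -21.   29.   98.   -0.   53. -171.]
-220 [ 0.495 -0.144  0.103] [-23.  28. 100.  -0.  52. 167.]
-200 [ 0.481 -0.162  0.103] [-25.  27. 101.  -0.  52. 145.]
-180 [ 0.475 -0.184  0.103] [-28.  28. 101.  -0.  52. 122.]
-160 [ 0.477 -0.207  0.103] [-30.  28.  99.  -0.  53. 100.]
-140 [ 0.486 -0.227  0.103] [-31.  29.  97.  -0.  54.  79.]
-120 [ 0.501 -0.244  0.103] [-32.  31.  94.  -0.  56.  58.]
-100 [ 0.522 -0.254  0.103] [-32.  32.  91.  -0.  57.  38.]
-80 [ 0.545 -0.256  0.103] [-31.  34.  87.  -0.  59.  19.]
-60 [ 0.567 -0.251  0.103] [-29.  35.  85.  -0.  61.   1.]
-40 [ 0.586 -0.238  0.103] [-28.  36.  83.  -0.  62. -18.]
-20 [ 0.599 -0.22   0.103] [-26.  36.  82.  -0.  62. -36.]
0 [ 0.605 -0.198  0.103] [-23.  36.  82.  -0.  62. -53.]
20 [ 0.604 -0.175  0.103] [-22.  35.  83.  -0.  61. -72.]
40 [ 0.595 -0.154  0.103] [-20.  34.  85.  -0.  60. -90.]
60 [ 0.579 -0.138  0.103] [ -19.   33.   88.   -0.   59. -109.]
80 [ 0.559 -0.128  0.103] [ -19.   32.   92.   -0.   57. -129.]
100 [ 0.536 -0.125  0.103] [ -19.   30.   95.   -0.   55. -149.]
120 [ 0.514 -0.131  0.103] [ -21.   29.   98.   -0.   53. -171.]
```

```bash
python3 - <<'E'
from h import *
t0=get_t(); grip(0.0,20); print("grip",get_t()-t0,get_grip_width())
p,q=pose(-222,.070,.20); j=inverse_kinematics(p,q); print(np.degrees(j).round())
move_j(j); print("t",get_t())
p,q=pose(-222,.070,.103); servo_line(p,q,max_speed=.12); print("t",get_t(),get_position(),p)
hold(.2); f0=np.array(get_ft_force()); print("f",f0)
p,q=pose(-222,.0455,.103); r=servo_line(p,q,max_speed=.03,threshold=4); 
print("hit",r,np.hypot(*(np.array(get_position())[:2]-p[:2])),np.array(get_ft_force())-f0,get_t())
d=get_image("wrist"); cv2.imwrite("pics/w1.png",d["image"][:,:,::-1])
d=get_image("scene"); cv2.imwrite("pics/s1.png",cv2.resize(d["image"][170:300,150:320],None,fx=4,fy=4,interpolation=cv2.INTER_CUBIC)[:,:,::-1])
np.save("f0.npy",f0)
E
```

```text
grip 1.3667 0.0038521370371175346
[-22.  19.  96.  -0.  65. 170.]
t 4.3167
t 5.275 [ 0.47863108 -0.1257764   0.1034863 ] [np.float64(0.47830145665976015), np.float64(-0.12560368811709927), 0.103]
f [ 0.1650017   0.12590093 -0.37908723]
hit False 0.0001585188245473525 [ 0.04904711 -0.32347501  0.37726079] 6.4417
```

View pics/w1.png

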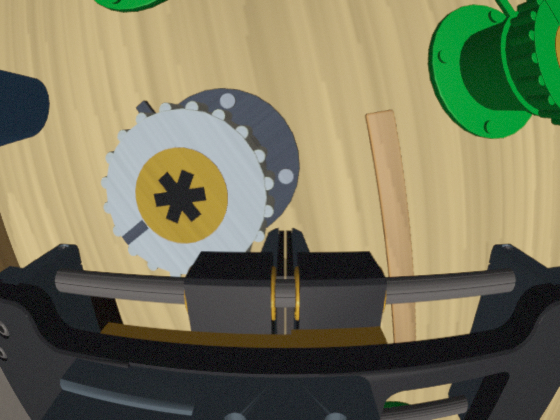

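View pics/s1.png

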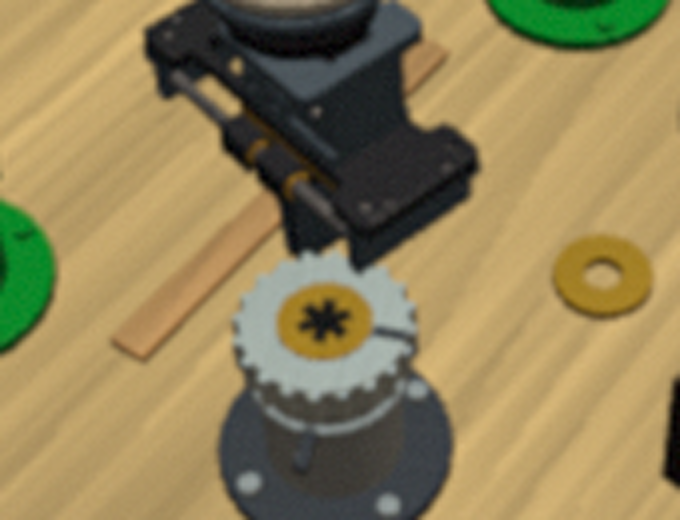

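The wrist view shows the ring at (185,190), its line at (133,232) and the shut fingertips at (285,235), just touching or beside the rim. No force is registered yet. I'll enlarge the tip.

```bash
python3 - <<'E'
import cv2
i=cv2.imread("pics/w1.png"); cv2.imwrite("pics/w1c.png",cv2.resize(i[190:310,180:330],None,fx=5,fy=5,interpolation=cv2.INTER_CUBIC))
E
```

```text
(no output)
```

View pics/w1c.png

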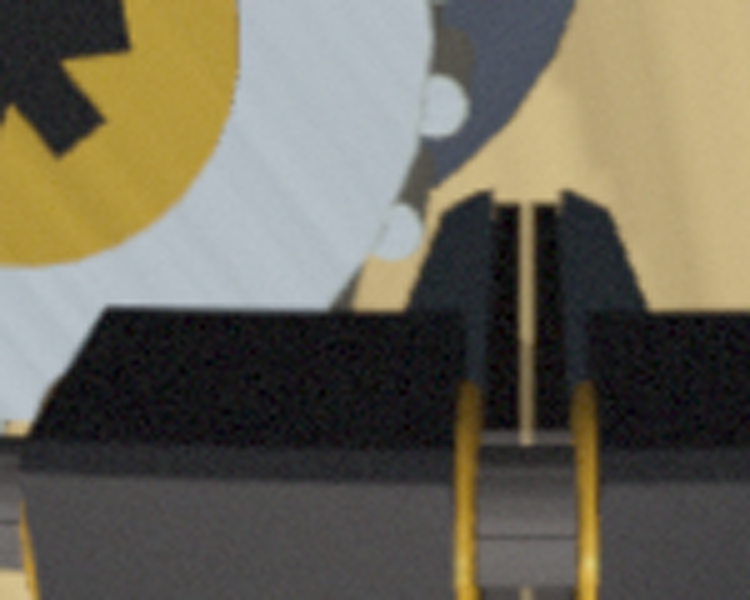

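The fingers taper towards their tips, so the block is narrower there than I assumed. I'll feel further inwards.

```bash
python3 - <<'E'
from h import *
f0=np.load("f0.npy")
p,q=pose(-222,.036,.103); r=servo_line(p,q,max_speed=.02,threshold=3)
P=np.array(get_position()); t=np.radians(-222); er=np.array([np.cos(t),np.sin(t)])
print(r,"rc eq",.036+(P[:2]-np.array(p[:2]))@er,np.array(get_ft_force())-f0,get_t())
d=get_image("wrist"); cv2.imwrite("pics/w2.png",cv2.resize(d["image"][150:310,130:330],None,fx=4,fy=4,interpolation=cv2.INTER_CUBIC)[:,:,::-1])
E
```

```text
True rc eq 0.04509894475868254 [-1.04601336  1.34611948  1.22942376] 6.7833
```

View pics/w2.png

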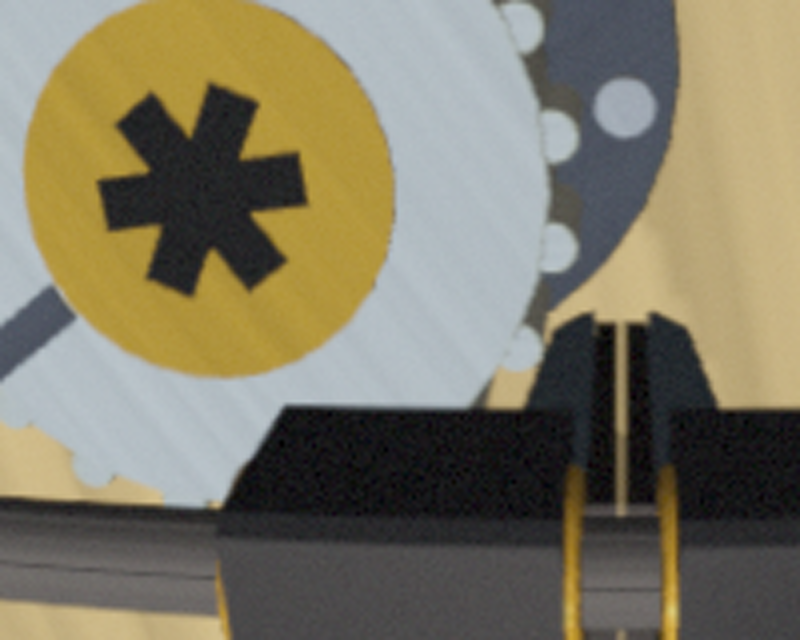

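```bash
cat >> h.py <<'E'
def er_et(th):
    t=np.radians(th); return np.array([np.cos(t),np.sin(t)]),np.array([-np.sin(t),np.cos(t)])
E
python3 - <<'E'
from h import *
f0=np.load("f0.npy"); rc=.0450
for th in np.arange(-217,-195,5):
    p,q=pose(th,rc,.103); servo_line(p,q,max_speed=.05)
    f=(np.array(get_ft_force())-f0); er,et=er_et(th)
    print(th,rc,"rad %.1f tan %.1f z %.1f"%(f[:2]@er,f[:2]@et,f[2]),get_t())
    if f[:2]@er<3: rc-=.0007
    elif f[:2]@er>8: rc+=.0007
d=get_image("wrist"); cv2.imwrite("pics/w3.png",cv2.resize(d["image"][100:310,80:330],None,fx=3,fy=3,interpolation=cv2.INTER_CUBIC)[:,:,::-1])
E
```

```text
-217 0.045 rad -0.5 tan -0.9 z 0.5 7.0917
-212 0.0443 rad -0.7 tan 0.4 z 0.1 7.35
-207 0.0436 rad 0.3 tan -0.2 z -0.0 7.6083
-202 0.0429 rad 2.2 tan -1.1 z 0.8 7.8667
-197 0.0422 rad 2.7 tan -0.5 z 0.1 8.125
```

View pics/w3.png

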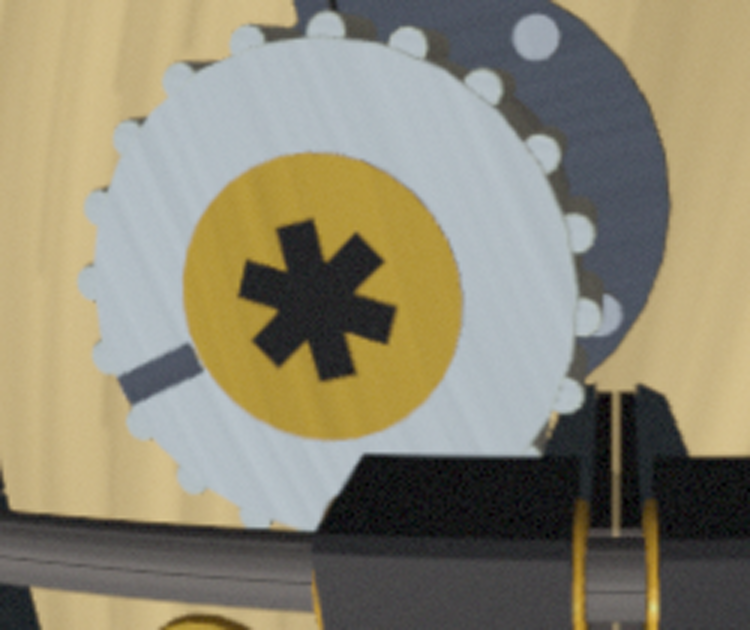

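The ring has begun to turn, by about 11°, once the finger reached an effective radius of about 43 mm. The line is seen at (122,380) in the crop. I'll write a line-angle reader that casts rays onto the ring-top plane, and continue the stroke with it.

```bash
cat >> h.py <<'E'
def projw(d,p):
    c=Rq(d["rotation"]).inv().apply(np.atleast_2d(p)-np.array(d["eye"])); K=d["K"]
    x,y,z=c[:,0],-c[:,1],-c[:,2]; rr=np.hypot(x,y); k=np.arctan2(rr,z)/rr
    return np.c_[K[0,2]+K[0,0]*k*x,K[1,2]+K[1,1]*k*y]
def line_az(d,wrist,c=C):
    """azimuth (deg) of engraved line: darkest narrow radial stripe between bright neighbours"""
    A=np.arange(0,360,1.); rs=np.linspace(.029,.040,8)
    g=cv2.GaussianBlur(cv2.cvtColor(d["image"],cv2.COLOR_RGB2GRAY),(3,3),0).astype(np.float32)
    aa,r=np.meshgrid(np.radians(A),rs,indexing="ij")
    pts=np.c_[c[0]+(r*np.cos(aa)).ravel(),c[1]+(r*np.sin(aa)).ravel(),np.full(r.size,.12)]
    uv=(projw if wrist else proj)(d,pts).astype(np.float32)
    v=cv2.remap(g,uv[:,0].reshape(r.shape),uv[:,1].reshape(r.shape),cv2.INTER_LINEAR,borderValue=0).mean(1)
    nb=np.minimum(np.roll(v,12),np.roll(v,-12)); s=nb-v
    i=int(np.argmax(s)); w=[(i+k)%360 for k in range(-8,9)]
    wt=np.clip(s[w]-.4*s[i],0,None); off=(wt*np.arange(-8,9)).sum()/wt.sum()
    a=A[i]+off
    return (a+180)%360-180, s[i]
def stroke(th0,th1,rc,step=10,speed=.08,f0=None,chk=4,lo=3,hi=7):
    th=th0;k=0
    while th<th1-1e-6:
        th=min(th+step,th1); p,q=pose(th,rc,.103); servo_line(p,q,max_speed=speed)
        f=np.array(get_ft_force())-f0; er,et=er_et(th); fr=f[:2]@er; k+=1
        s=""
        if k%chk==0 or th>=th1: 
            l=line_az(get_image("wrist"),True); s="line %.1f (%.0f)"%l
        print("%.0f rc %.4f rad %.1f tan %.1f z %.1f t %.1f %s"%(th,rc,fr,f[:2]@et,f[2],get_t(),s),flush=True)
        if fr<lo: rc-=.0005
        elif fr>hi: rc+=.0007
        if np.abs(f).max()>30: print("STOP");break
    return th,rc
E
python3 - <<'E'
from h import *
f0=np.load("f0.npy")
print(line_az(get_image("wrist"),True),line_az(get_image("scene"),False))
print(stroke(-197,-137,.0418,f0=f0,chk=2))
d=get_image("scene");print(line_az(d,False))
E
```

```text
(np.float64(34.070987682519956), np.float32(104.9043)) (np.float64(34.322203915554354), np.float32(66.61951))
-187 rc 0.0418 rad 1.9 tan -0.0 z -0.2 t 8.6 
-177 rc 0.0413 rad 5.5 tan 1.9 z 1.2 t 9.0 line 55.5 (106)
-167 rc 0.0413 rad 6.1 tan 1.2 z 0.6 t 9.3 
-157 rc 0.0413 rad 7.6 tan 1.7 z 0.5 t 9.7 line 76.2 (106)
-147 rc 0.0420 rad 2.4 tan 2.1 z -0.5 t 10.0 
-137 rc 0.0415 rad 6.6 tan 0.8 z -0.8 t 10.4 line 96.8 (106)
(-137, 0.041499999999999995)
(np.float64(97.31412539460536), np.float32(74.664795))
```

The reader works: the wrist and scene views agree within 0.5°, and the ring follows the finger. I'll continue to the end of stroke 1.

```bash
python3 - <<'E'
from h import *
f0=np.load("f0.npy")
th,rc=stroke(-137,112,.0415,f0=f0,chk=3)
p,q=pose(th-2,rc,.103);servo_line(p,q,max_speed=.05)
p,q=pose(th-2,rc+.03,.103);servo_line(p,q,max_speed=.1)
hold(.1);print(get_ft_force())
a=get_image("scene");print("scene",line_az(a,False),"wrist",line_az(get_image("wrist"),True),get_t(),rc)
cv2.imwrite("pics/s4.png",cv2.resize(a["image"][170:300,150:320],None,fx=4,fy=4,interpolation=cv2.INTER_CUBIC)[:,:,::-1])
E
```

```text
-127 rc 0.0415 rad 6.4 tan 2.1 z -0.7 t 10.8 
-117 rc 0.0415 rad 5.7 tan 2.0 z -0.6 t 11.1 
-107 rc 0.0415 rad 6.8 tan 2.4 z -0.5 t 11.4 line 128.3 (105)
-97 rc 0.0415 rad 5.7 tan 1.6 z -0.3 t 11.8 
-87 rc 0.0415 rad 4.7 tan 1.8 z -1.3 t 12.1 
-77 rc 0.0415 rad 5.0 tan 2.0 z -1.7 t 12.5 line 159.1 (106)
-67 rc 0.0415 rad 4.0 tan 1.9 z -0.5 t 12.8 
-57 rc 0.0415 rad 4.3 tan 2.1 z 0.0 t 13.1 
-47 rc 0.0415 rad 3.2 tan 1.8 z 0.3 t 13.5 line -170.3 (104)
-37 rc 0.0415 rad 3.2 tan 1.4 z 0.9 t 13.8 
-27 rc 0.0415 rad 1.4 tan 1.6 z 1.5 t 14.2 
-17 rc 0.0410 rad 3.6 tan 1.9 z -0.2 t 14.5 line -140.0 (105)
-7 rc 0.0410 rad 3.1 tan 1.2 z 0.4 t 14.8 
3 rc 0.0410 rad 1.8 tan 1.8 z 1.1 t 15.2 
13 rc 0.0405 rad 4.9 tan 2.1 z 0.3 t 15.6 line -110.2 (106)
23 rc 0.0405 rad 4.6 tan 1.6 z 0.3 t 15.9 
33 rc 0.0405 rad 4.0 tan 1.9 z 1.9 t 16.2 
43 rc 0.0405 rad 2.9 tan 2.1 z 1.7 t 16.6 line -80.8 (106)
53 rc 0.0400 rad 6.5 tan 1.3 z 0.8 t 16.9 
63 rc 0.0400 rad 7.0 tan 2.1 z 1.9 t 17.2 
73 rc 0.0407 rad 2.6 tan 2.6 z 1.2 t 17.6 line -51.6 (103)
83 rc 0.0402 rad 4.7 tan 1.3 z 1.1 t 17.9 
93 rc 0.0402 rad 5.6 tan 2.2 z 1.1 t 18.2 
103 rc 0.0402 rad 5.7 tan 1.3 z 2.2 t 18.6 line -23.0 (103)
112 rc 0.0402 rad 6.3 tan 1.8 z 2.7 t 19.0 line -14.1 (104)
[-0.57634154  0.29062381  0.5299866 ]
scene (np.float64(-16.861434200285544), np.float32(82.2876)) wrist (np.float64(-16.62851399647616), np.float32(103.789795)) 19.8833 0.0402
```

View pics/s4.png

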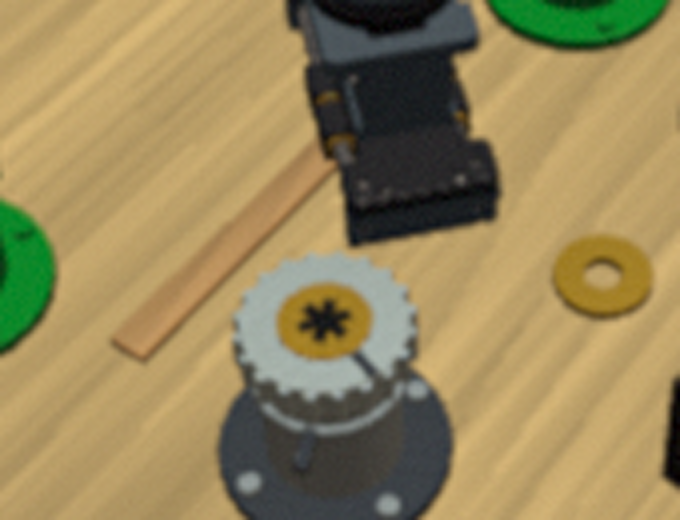

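The ring has passed the pointer once. The line is now at -16.8°, so the ring is at about 407°, with about 313° left. I'll lift, rewind the wrist and run stroke 2.

```bash
python3 - <<'E'
from h import *
p,q=pose(110,.0702,.19); servo_line(p,q,max_speed=.2)
p,q=pose(-222,.075,.19); j=np.array(inverse_kinematics(p,q)); print(np.degrees(j).round())
move_j(j); print("t",get_t(),get_position(),p)
p,q=pose(-222,.075,.103); servo_line(p,q,max_speed=.15)
hold(.15); f0=np.array(get_ft_force()); print(f0); np.save("f0.npy",f0)
p,q=pose(-222,.0425,.103); r=servo_line(p,q,max_speed=.06,threshold=5)
P=np.array(get_position()); er,et=er_et(-222)
rc=.0425+(P[:2]-np.array(p[:2]))@er; print("hit",r,rc,np.array(get_ft_force())-f0)
l=line_az(get_image("wrist"),True);print(l,get_t())
th,rc=stroke(-222,-162,max(.0415,min(rc,.043)),f0=f0,chk=2)
print(th,rc)
E
```

```text
[-21.  19.  97.  -0.  63. 171.]
t 25.375 [ 0.47461054 -0.12226122  0.19002318] [np.float64(0.4745857325323732), np.float64(-0.12225803508530497), 0.19]
[-0.40845593  0.09393869  0.89308954]
hit True 0.04418523528362664 [-1.74711101 -0.26967243  0.77830778]
(np.float64(-16.142663890621407), np.float32(104.66284)) 26.825
-212 rc 0.0430 rad -0.1 tan -1.6 z -1.4 t 27.1 
-202 rc 0.0425 rad -0.7 tan 0.3 z -0.7 t 27.5 line -5.7 (104)
-192 rc 0.0420 rad -0.3 tan -0.5 z -0.6 t 27.9 
-182 rc 0.0415 rad 1.7 tan 1.6 z -0.5 t 28.2 line 14.5 (105)
-172 rc 0.0410 rad 4.5 tan 2.6 z 0.3 t 28.6 
-162 rc 0.0410 rad 6.9 tan 2.4 z -0.1 t 28.9 line 34.6 (106)
-162 0.040999999999999995
```

```bash
python3 - <<'E'
from h import *
f0=np.load("f0.npy")
th,rc=stroke(-162,-30,.0413,f0=f0,chk=4)
d=get_image("wrist"); cv2.imwrite("pics/w5.png",d["image"][:,:,::-1])
import pickle; pickle.dump(d,open("w5.pkl","wb"))
th,rc=stroke(-30,70,rc,f0=f0,chk=3)
print(th,rc)
E
```

```text
-152 rc 0.0413 rad 6.4 tan 2.7 z -0.6 t 29.2 
-142 rc 0.0413 rad 6.9 tan 2.1 z -1.0 t 29.6 
-132 rc 0.0413 rad 6.9 tan 2.5 z -2.5 t 29.9 
-122 rc 0.0413 rad 6.6 tan 2.0 z -2.1 t 30.3 line 76.5 (105)
-112 rc 0.0413 rad 6.0 tan 3.0 z -2.6 t 30.6 
-102 rc 0.0413 rad 5.9 tan 2.1 z -2.1 t 30.9 
-92 rc 0.0413 rad 6.4 tan 2.6 z -1.9 t 31.2 
-82 rc 0.0413 rad 6.2 tan 3.1 z -2.2 t 31.6 line 117.5 (106)
-72 rc 0.0413 rad 6.1 tan 1.8 z -2.3 t 31.9 
-62 rc 0.0413 rad 5.5 tan 2.1 z -1.9 t 32.3 
-52 rc 0.0413 rad 6.7 tan 3.2 z -1.1 t 32.6 
-42 rc 0.0413 rad 5.0 tan 1.6 z -1.3 t 33.0 line 158.5 (104)
-32 rc 0.0413 rad 4.1 tan 1.8 z -0.5 t 33.3 
-30 rc 0.0413 rad 3.4 tan 0.0 z -0.5 t 33.6 line 170.1 (105)
-20 rc 0.0413 rad 2.7 tan 2.1 z -0.2 t 34.0 
-10 rc 0.0408 rad 4.4 tan 1.7 z -0.5 t 34.3 
0 rc 0.0408 rad 4.8 tan 2.1 z -1.1 t 34.7 line -158.9 (104)
10 rc 0.0408 rad 4.0 tan 1.6 z -1.0 t 35.0 
20 rc 0.0408 rad 3.3 tan 1.9 z -0.6 t 35.3 
30 rc 0.0408 rad 2.8 tan 1.7 z -0.2 t 35.7 line -129.0 (107)
40 rc 0.0403 rad 5.5 tan 1.9 z -1.0 t 36.0 
50 rc 0.0403 rad 4.8 tan 1.7 z -0.6 t 36.4 
60 rc 0.0403 rad 4.9 tan 1.5 z -0.4 t 36.7 line -99.6 (105)
70 rc 0.0403 rad 5.2 tan 1.7 z 0.3 t 37.1 line -89.8 (104)
70 0.0403
```

View pics/w5.png

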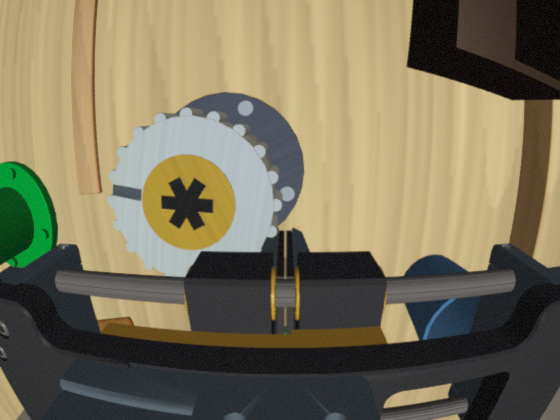

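```bash
python3 - <<'E'
from h import *
f0=np.load("f0.npy")
th,rc=stroke(70,92,.0403,f0=f0,chk=1,step=11)
w=get_image("wrist"); a=get_image("scene")
import pickle; pickle.dump((w,a),open("w6.pkl","wb"))
print("scene",line_az(a,False))
cv2.imwrite("pics/w6.png",w["image"][:,:,::-1])
cv2.imwrite("pics/s6.png",cv2.resize(a["image"][225:305,190:280],None,fx=7,fy=7,interpolation=cv2.INTER_CUBIC)[:,:,::-1])
print(proj(a,[[C[0]+.064*np.cos(np.radians(-63.8)),C[1]+.064*np.sin(np.radians(-63.8)),.081]]))
E
```

```text
81 rc 0.0403 rad 5.8 tan 2.1 z -0.5 t 37.5 line -79.2 (103)
92 rc 0.0403 rad 5.6 tan 0.1 z -0.4 t 37.9 line -68.4 (103)
scene (np.float64(-69.4661180870857), np.float32(80.48535))
[[225.09921915 286.10416444]]
```

View pics/w6.png

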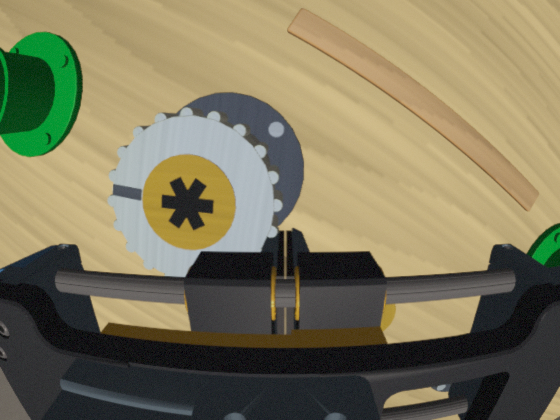

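View pics/s6.png

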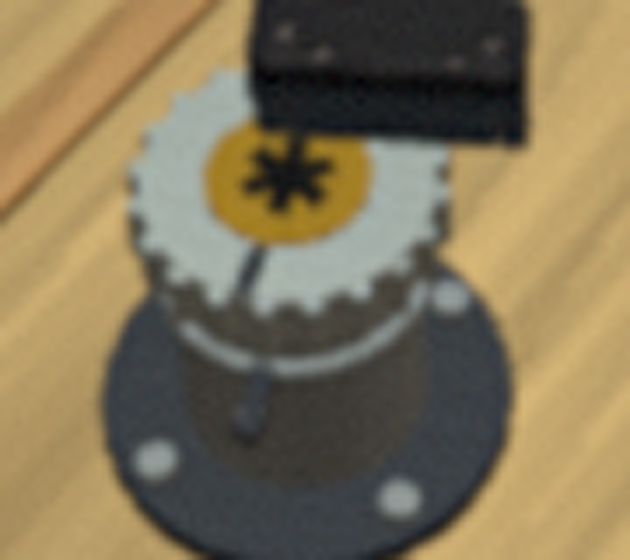

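The line is now at -69° and the pointer tip, seen at crop (247,430), is at -63.8°. I'll advance about 5° more, withdraw straight out and check.

```bash
python3 - <<'E'
from h import *
f0=np.load("f0.npy")
th,rc=stroke(92,97.3,.0403,f0=f0,chk=1,step=6,speed=.03)
p,q=pose(th,rc+.035,.103);servo_line(p,q,max_speed=.1)
p,q=pose(th,rc+.035,.20);servo_line(p,q,max_speed=.15)
p,q=pose(th,rc+.12,.20);servo_line(p,q,max_speed=.15)
hold(.2)
w=get_image("wrist"); a=get_image("scene"); b=get_image("side")
print("wrist",line_az(w,True),"scene",line_az(a,False),"side",line_az(b,False),get_t())
cv2.imwrite("pics/s7.png",a["image"][:,:,::-1])
cv2.imwrite("pics/s7c.png",cv2.resize(a["image"][225:305,190:280],None,fx=7,fy=7,interpolation=cv2.INTER_CUBIC)[:,:,::-1])
print(get_position(),np.array(get_ft_force())-f0)
import pickle; a0,b0=pickle.load(open("img0.pkl","rb"))
cv2.imwrite("pics/diff.png",cv2.absdiff(a0["image"],a["image"]))
E
```

```text
97 rc 0.0403 rad 5.9 tan 0.1 z -0.5 t 38.4 line -63.5 (103)
wrist (np.float64(-63.999028663377715), np.float32(102.361084)) scene (np.float64(-64.49816937640071), np.float32(77.80701)) side (np.float64(-64.18483370910548), np.float32(57.23413)) 40.7333
[ 0.52442472 -0.01191614  0.19996065] [ 0.6704535  -0.43286699 -1.22451949]
```

View pics/s7c.png

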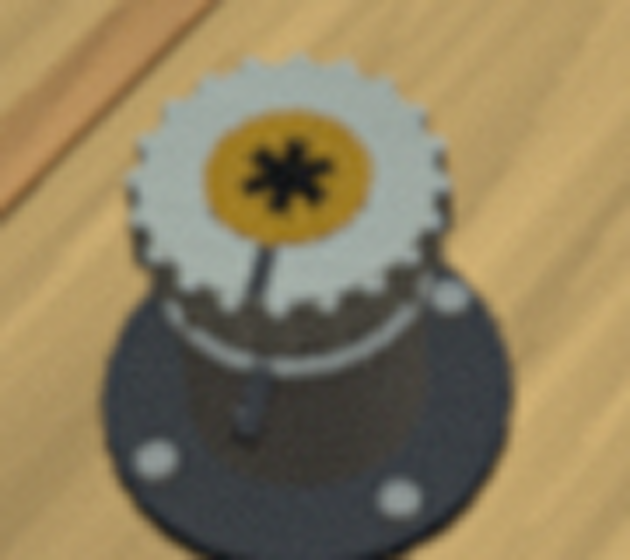

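View pics/diff.png

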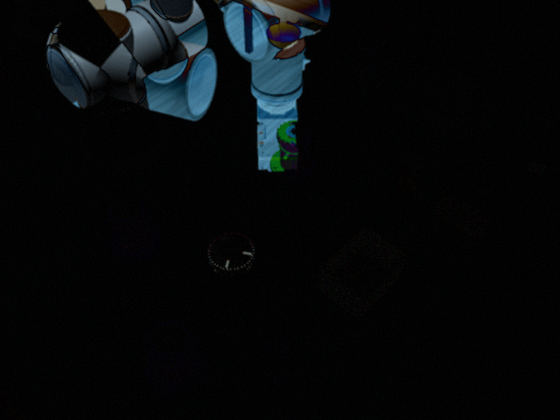

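The line stands over the pointer, reading -64.0° to -64.5° in three views against -63.8°. The before/after difference picture shows only the arm and the larger ring changed. I'm handing it in.

```bash
python3 -c "
from station import *
job_done(); print(get_t())"
```

```text
the job is handed in; nothing more can be done
the job is handed in; nothing more can be done
```

I turned the larger ring to its second alignment with the pointer, took the hand clear and handed the job in; no verdict is reported. I had shut the fingers, set one corner of them between the rim's ridges and carried it round anticlockwise in two strokes. The ring went from about 88° past tight, through the pointer once (about 407° after the first stroke), to about 720°.

**Ring position:** the line read -64.0° (wrist), -64.5° (scene) and -64.2° (side), against the pointer at -63.8°. The allowed error is about 14°. The pointer direction was measured from the scene view only, to about 2°.

**Other things on the bench:** the before/after difference of the scene picture showed only the arm and the larger ring changed. I did not measure the smaller ring or each bystander separately. The arm hid the far-left green lookalike in that picture.

**Forces and time:** pressing forces stayed at 8 N or below, and the last check before handing in was at 40.7 s of the 61 s.

**What went differently:** the fingertips taper, so the first contact came deeper than I planned and the first few degrees of each stroke slipped. Backing off after the first stroke also pulled the ring back about 2.5°. I measured that and allowed for it, so the final withdrawal was straight outward and moved the ring by 1° or less.

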